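# Fit a filter element and latch the retaining arm

## Task

Put the fresh yellow filter element, notched end down, over the spindle of the blue filter stand and turn it until its notches drop over the spindle's cross-bar and it sits fully down on the base. Then swing the red hinged retaining arm over it and press the arm down until it snaps under the roller of its spring catch. Leave the other things on the bench where they are.

Things in the scene. Friction and masses are not known exactly. Their poses are not given: they have to be found in the camera images.
- element: fresh filter element: upright hollow pleated yellow cylinder, orange end caps, 60 mm diameter, 100 mm tall, bore 26 mm right through. Origin: centre of underside, z up. Its lowest 12 mm is four orange feet parted by two crossing notches, 18 mm wide, along its own x and y axes; the top is plain. Starts upright, notched end down. Grip it round the upper half.
- stand: blue filter stand, bolted down; base plate 130 x 290 x 20 mm (x, y, z), origin under its centre on the spindle's axis, z up. The arm's hinge cheeks (54 mm wide over all, top 150 mm above the bench) stand at its +y end, the catch post (top 165 mm) at its -y end.
- seat (a point): centre of the base's top face, on the spindle axis, 20 mm above the bench, axes as the stand. Round the spindle's foot lies a fixed brass cross-bar (50 x 12 mm, 9 mm high) at ANY angle, not given: look, or feel for it by turning the element under light pressure. Until the notches drop over it the element is 9 mm too high and the arm cannot close; seated, its underside is level with this point.
- spindle_top (a point): top of the upright steel spindle, 68 mm above the base's top face, axes as the stand (they do not show the cross-bar's angle). 23 mm diameter, the top 16 mm tapering to 10 mm.
- retainer_hinge (a point): the arm's hinge axis, 95 mm from the spindle axis towards the stand's +y and 118 mm above the base's top face; the axis runs along the stand's x.
- retainer (a joint): angle of the red retaining arm, rad: 0 = closed, level from hinge to catch; it opens upward, 1.57 = upright, 2.1 = leaning outward (stand +y). Stiff hinge, stays where left (2 N at its end moves it). Flat bar 24 mm wide, 8 mm thick, 190 mm from the hinge to the centre of its round steel nose (12 mm diameter). A rubber foot under its middle clears a seated element by 2 mm.
- retainer_plate (a point): middle of the outer face of the yellow press plate (40 x 36 mm) on the arm, 152 mm from the hinge and 8 mm above the arm's centre line: push here. The face looks up when closed, outward (stand +y) when upright.
- catch (a point): rest centre of the catch's steel roller (16 mm diameter, axis along the stand's x), 128 mm above the base's top face. The arm's nose meets it from above at an arm angle of about 0.11, must be pushed past it (10 to 15 N at the press plate) and comes to rest under it.
- roller (a joint): how far the sprung roller is pushed back from its rest, in m: 0 = at rest, about 0.0045 while the nose passes
- old_element: bystander: a used, blackened filter element without notches, 60 mm diameter, 100 mm tall, standing; origin under its centre
- tin: bystander: standing can with a green label, 68 mm diameter, 110 mm tall; origin under its centre
- screwdriver: bystander: yellow-handled screwdriver lying on the bench
- wrench: bystander: steel wrench lying on the bench
- mug: bystander: white mug, 80 mm diameter, 90 mm tall; origin under its centre
- oil: bystander: red oil bottle, 70 mm diameter, 190 mm tall; origin under its centre
Mind the look-alikes: they are no part of the job. There is more than one size of the element; the one meant has the size given above.

How it is judged:
By the outcome, as a careful person would: the job done as asked, in the order asked, and still so for the second after the job is handed in, with the robot touching nothing.
It also fails if it takes over 67 s, if anything falls off the work surface, if the arm or the gripper's body presses on something with over 40 N, if the wrist force passes 120 N, or if a joint passes its speed limit or range.

## Robot

A 6-joint arm with a two-finger parallel gripper is mounted at the origin on the work surface. World frame = base frame: x ahead of the robot, y to its left, z up, the work surface at z = 0. Lengths are in m, angles in rad, forces in N, time in s.
With the tool pointing down it reaches from about 0.225 to 0.875 m from the base axis. Payload 3.4 kg.
Tool frame: the origin (TCP) lies between the finger pads; the fingertips stand 8 mm ahead of it and the grasp point (between the pads) lies 11 mm behind it; z points along the fingers, y is the line along which they close (so a half turn about z gives the same grasp; the last joint's range is limited). The gripper opens to 85 mm and grips with 20 to 120 N. Pads are 22 mm wide; open, the fingers measure 114 mm over their backs; the gripper's body (76 mm by 85 mm) begins 54 mm behind the grasp point. The pads swing forward as they close: fully open they stand 13 mm farther back than shut.
Start: joints at [1.069, 0.276, 1.505, -0, 1.361, -0.121], TCP at [0.214, 0.534, 0.239] pointing down, gripper open.
Joint ranges: [-2.89, 2.89], [-0.75, 2.08], [0.22, 2.7], [-1.18, 4.32], [0.11, 2.71], [-2.7, 2.7]. Speed limits (rad/s): [2.57, 2.57, 3.14, 3.14, 3.14, 3.14].

## Interface

Orientations are given as [roll, pitch, yaw] about the fixed x, y, z axes, in that order (R = Rz(yaw) Ry(pitch) Rx(roll)).
In Python, from cell import env, vision, close_job, finder gives the robot as it stands. The module is installed in compiled form; this text tells all that it offers.
- The arm moves only by the tool arm_command, never from a script. Its argument "commands" is text: rows parted by semicolons, each of 7 numbers parted by spaces: the shift along the tool's x, y, z scaled (see below), then the turn, a rotation vector about the tool's x, y, z scaled (see below), then the closure, from 0 (fully open) to 1 (shut). A call has exactly 8 rows; each row shifts and turns the commanded pose from where the row before left it, along the tool's axes as they then stand; what a row does not reach is not made up. The controller multiplies each number of a shift by 2 cm and each number of a turn by 0.15 rad. A row lasts 1/10 s, in which the tool goes at most 50 mm and 8.59 degrees, less where a joint would pass 70% of its speed; a pose out of reach is approached as far as the arm can. A call with a number of a shift or a turn outside -1 to 1 is refused whole. A call with a gripper value outside its range is refused whole. The fingers move at their own pace and stop on an object; "grip_force" is the grip in N (left out, the last holds). Time passes only in rows, so rows that do not move let the fingers close, or fill a call up. It gives the time, the measured TCP pose, the force, the opening and the grip force at its end, in the units of the state.
- env.observe(): the state, without advancing time (a new reading comes with each control period).
- vision.snapshot(name): name is "side" or "top"; returns a dict with "pixels" (384x512x3 uint8, red, green, blue), "K" (3x3 intrinsics, pixels), "rvec" (rotation vector, rad) and "tvec" (3), from world to camera coordinates, as OpenCV has them. Camera axes: x right, y down, z forward; pixel columns grow to the right and rows downward; lengths in m; the calibration is good to about 2 mm. A picture is of the moment at which its call begins. There is no depth.
- close_job(): hands the job in; it is judged then, once.
Trained networks look in a picture, given as the dict that the camera call returned (one of the last four; its "shot" number tells which), for a name from the list of things; names that differ only in an ending like _2 or _b are one class to them, and where a whole thing is asked for, a point or a joint stands for the part that bears it (a point fixed in the world has none). Each returns a list of dicts, best first, with "score" (0 to 1); they miss things now and then, are a little off and sometimes report something else, mostly with a low value. They report only what shows in the picture. A call takes as long as a camera call. They do not tell look-alikes from the thing itself.
- finder.boxes_of(query, picture): "extent" ([left, top, width, height] in pixels, round what is visible of it).
- finder.mark_of(query, picture): "uv" ([column, row] in pixels: a listed point, or the origin of a listed thing).
The state is a dict: "time": time; "q": joint angles; "dq": joint speeds; "effort": joint torques, N m; "position": TCP position; "tcp_rot": TCP orientation; "wrist_force": force on the tool from outside, world axes, zero at the start; "ft_torque": the same for the moment, N m; "gripper_width": opening from 0.0 (shut) to 1.0 (fully open); "grasp_force": force on a finger pad.
Only numpy, scipy, OpenCV 4.12 (cv2) and the standard library are available. Lean on these libraries where they do the work, as an engineer would, in place of code of your own. Each camera call takes 0.05 s, during which the arm holds its last target. There are 200 camera calls.

## Working session

There is one attempt and no reset: what is moved stays moved. The work goes in short steps, Python scripts to look and compute and a tool call to move; the robot and the scene stay as the last step left them, time stands still between calls to the robot, and variables do not carry over. Pictures are saved under pics/ and viewed, at most 10 in all, crops included, and the job is handed in when it is done.

Besides the shell and the picture viewer there is one more tool, called after ">>>" as name(argument=value, ...) on one line, values as JSON. arm_command: Moves the arm, as the interface text tells. Shifts and turns lie within -1 to 1; 1 stands for 2 cm of shift or 0.15 rad of turn. Its arguments: {"type":"object","properties":{"commands":{"type":"string"},"grip_force":{"type":"number"}},"required":["commands"]}

```bash
mkdir -p pics; cat > h.py <<'E'
import numpy as np, cv2
from cell import env, vision, close_job, finder
def cam(s): 
    R=cv2.Rodrigues(np.array(s["rvec"],float))[0]; return np.array(s["K"],float),R,np.array(s["tvec"],float).ravel()
def ray(s,uv):
    K,R,t=cam(s); d=R.T@np.linalg.solve(K,[uv[0],uv[1],1.]); return -R.T@t,d/np.linalg.norm(d)
def at_z(s,uv,z):
    o,d=ray(s,uv); return o+d*(z-o[2])/d[2]
def proj(s,p):
    return cv2.projectPoints(np.array(p,float).reshape(-1,3),np.array(s["rvec"],float),np.array(s["tvec"],float),np.array(s["K"],float),None)[0].reshape(-1,2)
def tri(a,ua,b,ub):
    o1,d1=ray(a,ua);o2,d2=ray(b,ub)
    k=np.linalg.lstsq(np.c_[d1,-d2],o2-o1,rcond=None)[0]
    p,q=o1+k[0]*d1,o2+k[1]*d2; return (p+q)/2,np.linalg.norm(p-q)
def save(s,n,crop=None,f=1):
    im=s["pixels"][:,:,::-1]
    if crop: x,y,w,h=crop; im=im[y:y+h,x:x+w]
    cv2.imwrite("pics/"+n,cv2.resize(im,None,fx=f,fy=f,interpolation=cv2.INTER_CUBIC))
E
python3 - <<'E'
from h import *
S=vision.snapshot("side");T=vision.snapshot("top")
np.set_printoptions(precision=3,suppress=True)
im=np.vstack([S["pixels"],T["pixels"]])
cv2.imwrite("pics/a.png",cv2.resize(S["pixels"][:,:,::-1],(800,600)));cv2.imwrite("pics/b.png",cv2.resize(T["pixels"][:,:,::-1],(800,600)))
for n in ["element","stand","seat","spindle_top","retainer_hinge","retainer_plate","catch","old_element","tin","mug","oil"]:
  for l,s in(("S",S),("T",T)):
    print(n,l,[(np.round(r["uv"],1).tolist(),round(r["score"],2)) for r in finder.mark_of(n,s)][:4])
for s in(S,T):
    print([(np.round(r["extent"]).tolist(),round(r["score"],2)) for r in finder.boxes_of("element",s)]); print(ray(s,(256,192)))
print(env.observe())
E
```

```text
element S [([166.8, 190.4], 0.87), ([197.4, 159.2], 0.8), ([155.5, 169.0], 0.77)]
element T [([180.3, 286.5], 0.9), ([143.4, 224.5], 0.78), ([132.7, 276.2], 0.74)]
stand S [([263.1, 228.5], 0.83)]
stand T [([287.2, 208.4], 0.64)]
seat S [([263.2, 227.9], 0.65)]
seat T [([287.3, 214.0], 0.94)]
spindle_top S [([259.6, 209.7], 0.81)]
spindle_top T [([291.6, 208.5], 0.97)]
retainer_hinge S [([268.5, 224.0], 0.61)]
retainer_hinge T [([325.4, 215.5], 0.98)]
retainer_plate S [([273.7, 190.0], 0.62), ([194.9, 186.2], 0.44)]
retainer_plate T [([289.1, 211.4], 0.59), ([343.1, 217.9], 0.54)]
catch S [([255.2, 173.8], 0.7), ([269.1, 220.1], 0.41)]
catch T [([254.7, 202.0], 0.78)]
old_element S [([272.3, 222.1], 0.57), ([240.7, 168.6], 0.56), ([262.3, 209.3], 0.24)]
old_element T [([186.5, 189.2], 0.57), ([188.2, 245.1], 0.21)]
tin S [([192.9, 186.8], 0.92)]
tin T [([188.3, 247.7], 0.97)]
mug S [([295.7, 175.7], 0.66)]
mug T [([227.9, 131.7], 0.71), ([359.4, 271.0], 0.63)]
oil S [([221.0, 138.8], 0.61)]
oil T [([121.7, 176.1], 0.56)]
[([142.0, 129.0, 28.0, 29.0], 0.88), ([148.0, 152.0, 24.0, 48.0], 0.61), ([234.0, 166.0, 64.0, 101.0], 0.36)]
(array([ 0.038, -1.038,  1.173]), array([ 0.329,  0.656, -0.679]))
[([154.0, 272.0, 40.0, 36.0], 0.95), ([104.0, 261.0, 45.0, 37.0], 0.94), ([124.0, 216.0, 33.0, 21.0], 0.7), ([172.0, 237.0, 26.0, 22.0], 0.65), ([399.0, 216.0, 10.0, 31.0], 0.49)]
(array([ 0.499, -0.005,  1.4  ]), array([ 0.067,  0.016, -0.998]))
{'time': 1.3, 'q': array([ 1.069,  0.276,  1.505,  0.   ,  1.361, -0.121]), 'dq': array([ 0.   ,  0.001,  0.001, -0.002, -0.001,  0.   ]), 'effort': array([ -0.002, -41.666, -24.61 ,  -0.   ,   0.   ,   0.   ]), 'position': array([0.214, 0.534, 0.239]), 'tcp_rot': array([ 3.141, -0.   ,  2.761]), 'wrist_force': array([ 0.358, -0.004,  0.536]), 'ft_torque': array([0.008, 0.067, 0.014]), 'grasp_force': 0.0, 'gripper_width': 0.9982559668196981}
```

View pics/a.png

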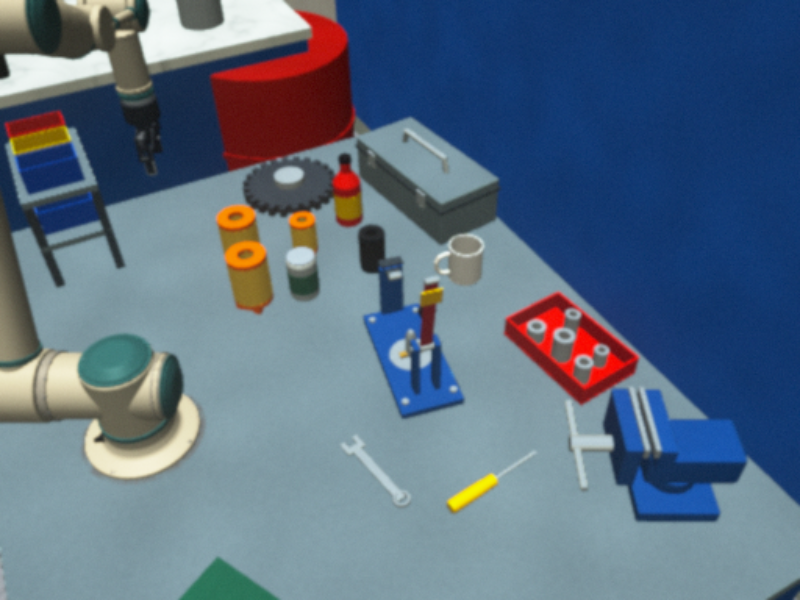

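View pics/b.png

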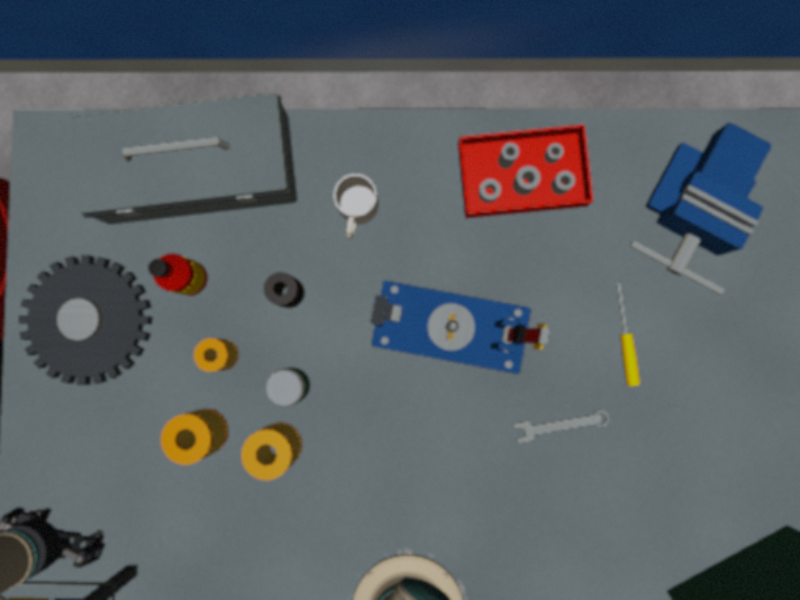

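```bash
python3 - <<'E'
from h import *
np.set_printoptions(precision=4,suppress=True)
S=vision.snapshot("side");T=vision.snapshot("top")
a=cv2.resize(S["pixels"][120:210,125:225,::-1],(400,360),interpolation=cv2.INTER_CUBIC)
b=cv2.resize(T["pixels"][215:315,95:205,::-1],(396,360),interpolation=cv2.INTER_CUBIC)
c=cv2.resize(T["pixels"][175:245,235:355,::-1],(400,234),interpolation=cv2.INTER_CUBIC)
d=cv2.resize(S["pixels"][190:255,230:300,::-1],(252,234),interpolation=cv2.INTER_CUBIC)
o=np.zeros((594,796,3),np.uint8);o[:360,:400]=a;o[:360,400:]=b;o[360:,:400]=c;o[360:,400:652]=d
cv2.imwrite("pics/c.png",o)
res={}
for s,n in((S,"S"),(T,"T")):
    h=cv2.cvtColor(s["pixels"],cv2.COLOR_RGB2HSV)
    m=cv2.inRange(h,(8,170,180),(24,255,255))
    k,l,st,ce=cv2.connectedComponentsWithStats(m)
    for i in range(1,k):
        x,y,w,hh,ar=st[i]
        if ar>60:
            ct=cv2.findContours((l==i).astype(np.uint8),0,cv2.CHAIN_APPROX_NONE)[0][0]
            e=cv2.fitEllipse(ct); print(n,(x,y,w,hh),ar,np.round(np.array(e[0]),1),np.round(e[1],1))
z=lambda uv,z:at_z(T,uv,z)
for uv in((119,281),(170.5,291),(135,227.5)):
    print(z(uv,0.1),1/np.linalg.norm(proj(T,z(uv,.1))-proj(T,z(uv,.1)+[0.001,0,0]))," m/px*1000")
# stand
for n,zz in(("catch",.148),("spindle_top",.088),("seat",.02),("retainer_hinge",.138)):
    r=finder.mark_of(n,T)[0]["uv"];q=finder.mark_of(n,S)[0]["uv"]
    print(n,at_z(T,r,zz),tri(S,q,T,r))
E
```

```text
S (np.int32(139), np.int32(132), np.int32(24), np.int32(15)) 251 [150.5 138.8] [13.9 23.6]
S (np.int32(185), np.int32(135), np.int32(16), np.int32(11)) 125 [192.8 140.3] [10.  15.2]
S (np.int32(144), np.int32(154), np.int32(26), np.int32(18)) 323 [156.4 162.4] [16.8 25.5]
T (np.int32(125), np.int32(217), np.int32(20), np.int32(20)) 217 [134.2 226.7] [18.6 19.2]
T (np.int32(104), np.int32(266), np.int32(30), np.int32(31)) 547 [118.3 280.9] [29.1 30. ]
T (np.int32(155), np.int32(276), np.int32(31), np.int32(31)) 540 [169.9 290.7] [29.3 29.7]
[0.3331 0.4007 0.1   ] 2.791535288252694  m/px*1000
[0.3065 0.2544 0.1   ] 2.777500302763202  m/px*1000
[0.4838 0.3586 0.1   ] 2.8302354940950836  m/px*1000
catch [0.5602 0.018  0.148 ] (array([0.5597, 0.0178, 0.1604]), np.float64(0.00026160154725077413))
spindle_top [ 0.5434 -0.0878  0.088 ] (array([ 0.5379, -0.0842,  0.1123]), np.float64(0.0102185140184656))
seat [ 0.5321 -0.076   0.02  ] (array([ 0.5378, -0.0792,  0.005 ]), np.float64(0.011762180435396131))
retainer_hinge [ 0.5257 -0.1748  0.138 ] (array([ 0.4667, -0.1166,  0.4321]), np.float64(0.11147629809071047))
```

View pics/c.png

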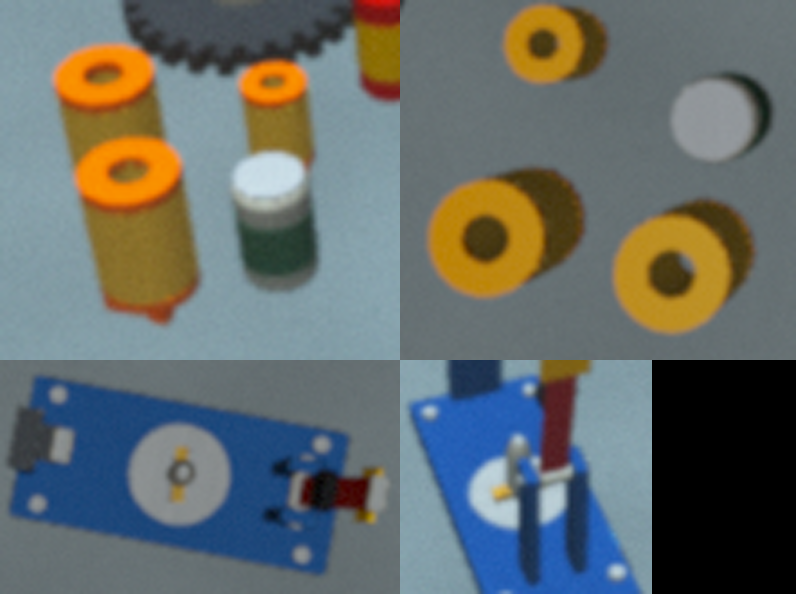

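```bash
cat >> h.py <<'E'
from scipy.spatial.transform import Rotation as Ro
np.set_printoptions(precision=4,suppress=True)
def rot(o): return Ro.from_euler("xyz",o["tcp_rot"])
def go(p,rpy=None,o=None,frm=None):
    "total shift (units of 2 cm) and turn (units .15) in tool axes"
    o=o or env.observe(); R=rot(o)
    d=R.inv().apply(np.array(p)-(o["position"] if frm is None else frm))/.02
    r=(R.inv()*Ro.from_euler("xyz",rpy)).as_rotvec()/.15 if rpy is not None else np.zeros(3)
    print("shift",d,"turn",r); 
E
python3 - <<'E'
from h import *
S=vision.snapshot("side");T=vision.snapshot("top")
print("tops",tri(S,(192.8,140.3),T,(134.2,226.7)),tri(S,(156.4,162.4),T,(169.9,290.7)),at_z(T,(134.2,226.7),.1))
c=lambda x,y:(235+x/3.333-.5+.15,175+(y-360)/3.343-.5+.15)
B=[at_z(T,c(*p),.021) for p in((58,394),(38,503),(322,444),(302,555))]
print("bolts",B,"centre",np.mean(B,0)); a=(B[2]+B[3]-B[0]-B[1]);b=B[0]+B[2]-B[1]-B[3]
print("+y dir",a/np.linalg.norm(a),"+-x",b/np.linalg.norm(b))
g=[at_z(T,c(*p),.029) for p in((180,453),(177,493))];d=g[0]-g[1];print("bar",g,np.degrees(np.arctan2(d[1],d[0])))
h=cv2.cvtColor(T["pixels"],cv2.COLOR_RGB2HSV)[195:225,270:310]
m=cv2.inRange(h,(0,0,120),(179,60,255)); ct=max(cv2.findContours(m,0,1)[0],key=cv2.contourArea)
e=cv2.fitEllipse(cv2.convexHull(ct));print("disk",e,at_z(T,np.array(e[0])+[270,195],.02))
c0=np.mean(B,0)
print("spindle top pix pred",proj(T,[c0[0],c0[1],.088]),proj(S,[c0[0],c0[1],.088]))
print(finder.mark_of("spindle_top",T)[0],finder.mark_of("spindle_top",S)[0])
go([0.4838,.3586,.2],[np.pi,0,2.21])
E
```

```text
tops (array([0.4852, 0.3619, 0.0979]), np.float64(0.001837098497345904)) (array([0.3125, 0.2481, 0.1421]), np.float64(0.0022175953749715848)) [0.4861 0.3609 0.1   ]
bolts [array([0.6131, 0.0289, 0.021 ]), array([0.515 , 0.0464, 0.021 ]), array([ 0.569 , -0.2085,  0.021 ]), array([ 0.4699, -0.1901,  0.021 ])] centre [ 0.5417 -0.0808  0.021 ]
+y dir [-0.1849 -0.9828  0.    ] +-x [ 0.9839 -0.1785  0.    ]
bar [array([ 0.56  , -0.0807,  0.029 ]), array([ 0.5244, -0.0781,  0.029 ])] -4.259877298268644
disk ((18.36846160888672, 13.856816291809082), (29.54225730895996, 29.9742431640625), 112.2899398803711) [ 0.5413 -0.0804  0.02  ]
spindle top pix pred [[289.8338 207.9639]] [[263.0753 211.3672]]
{'uv': [291.9, 204.8], 'score': 0.8} {'uv': [261.8, 209.8], 'score': 0.58}
shift [-15.7919  -3.1153   1.9659] turn [ 0.0007 -0.0001  3.6718]
```

>>> arm_command(commands="-0.99 -0.184 0 0 0 0 0;-0.99 -0.184 0 0 0 0 0;-0.99 -0.184 0 0 0 0 0;-0.99 -0.184 0 0 0 0 0;-0.99 -0.184 0 0 0 0 0;-0.99 -0.184 0 0 0 0 0;-0.99 -0.184 0 0 0 0 0;-0.99 -0.184 0 0 0 0 0")

```text
time: 2.8
position: [0.3505, 0.4471, 0.2394]
tcp_rot: [3.141, 0.0, 2.761]
wrist_force: [0.4, 0.5, 0.1]
gripper_width: 1.003
grasp_force: 0.0
```

>>> arm_command(commands="-0.99 -0.184 0 0 0 0 0;-0.99 -0.184 0 0 0 0 0;-0.99 -0.184 0 0 0 0 0;-0.99 -0.184 0 0 0 0 0;-0.99 -0.184 0 0 0 0 0;-0.99 -0.184 0 0 0 0 0;-0.99 -0.184 0.5 0 0 0 0;-0.99 -0.184 0.5 0 0 0 0")

```text
time: 3.6
position: [0.4869, 0.3611, 0.2194]
tcp_rot: [3.141, 0.001, 2.761]
wrist_force: [0.5, 0.4, 0.2]
gripper_width: 0.995
grasp_force: 0.0
```

```bash
python3 - <<'E'
from h import *
o=env.observe();print(o["position"],o["tcp_rot"],o["time"])
go([.4856,.3614,.067],[np.pi,0,2.761])
E
```

```text
[0.4869 0.3611 0.2194] [3.1406 0.0007 2.7608] 3.6
shift [ 0.069  -0.0167  7.6223] turn [ 0.0064  0.0044 -0.0015]
```

>>> arm_command(commands="0.07 0 1 0 0 0 0;0 0 1 0 0 0 0;0 0 1 0 0 0 0;0 0 1 0 0 0 0;0 0 1 0 0 0 0;0 0 1 0 0 0 0;0 0 1 0 0 0 0;0 0 0.6 0 0 0 0")

```text
time: 4.4
position: [0.484, 0.3616, 0.0657]
tcp_rot: [-3.14, -0.001, 2.761]
wrist_force: [-0.8, -0.2, 0.0]
gripper_width: 0.998
grasp_force: 0.0
```

>>> arm_command(commands="0 0 0 0 0 0 1;0 0 0 0 0 0 1;0 0 0 0 0 0 1;0 0 0 0 0 0 1;0 0 0 0 0 0 1;0 0 0 0 0 0 1;0 0 0 0 0 0 1;0 0 0 0 0 0 1", grip_force=40)

```text
time: 5.2
position: [0.485, 0.3622, 0.0679]
tcp_rot: [3.141, 0.001, 2.761]
wrist_force: [-0.6, -1.2, 2.4]
gripper_width: 0.689
grasp_force: 43.4
```

```bash
python3 - <<'E'
from h import *
o=env.observe();print(o["position"],o["gripper_width"],o["grasp_force"],o["time"])
go([.5415,-.0806,.21],[np.pi,0,2.761])
E
```

```text
[0.485  0.3622 0.0679] 0.6891951075753141 43.392498046159744 5.2
shift [-10.8559 -19.4965  -7.1165] turn [ 0.0066  0.0046 -0.0014]
```

>>> arm_command(commands="0 0 -1 0 0 0 1;0 0 -1 0 0 0 1;0 0 -1 0 0 0 1;0 0 -1 0 0 0 1;0 0 -1 0 0 0 1;0 0 -1 0 0 0 1;-0.5 -0.9 -1 0 0 0 1;-0.5 -0.9 -1 0 0 0 1")

```text
time: 6.0
position: [0.4894, 0.3208, 0.2274]
tcp_rot: [-3.141, -0.001, 2.762]
wrist_force: [0.1, -0.9, -1.5]
gripper_width: 0.683
grasp_force: 43.9
```

>>> arm_command(commands="-0.55 -0.98 -0.5 0 0 0 1;-0.55 -0.98 -0.5 0 0 0 1;-0.55 -0.98 -0.5 0 0 0 1;-0.55 -0.98 -0.5 0 0 0 1;-0.55 -0.98 0 0 0 0 1;-0.55 -0.98 0 0 0 0 1;-0.55 -0.98 0 0 0 0 1;-0.55 -0.98 0 0 0 0 1")

```text
time: 6.8
position: [0.5129, 0.1418, 0.2668]
tcp_rot: [-3.141, -0.001, 2.761]
wrist_force: [-0.3, 0.7, -2.0]
gripper_width: 0.688
grasp_force: 43.9
```

>>> arm_command(commands="-0.54 -0.98 0 0 0 0 1;-0.54 -0.98 0 0 0 0 1;-0.54 -0.98 0 0 0 0 1;-0.54 -0.98 0 0 0 0 1;-0.54 -0.98 0 0 0 0 1;-0.54 -0.98 0 0 0 0 1;-0.54 -0.98 0 0 0 0 1;-0.54 -0.98 0 0 0 0 1")

```text
time: 7.6
position: [0.5348, -0.0357, 0.2668]
tcp_rot: [-3.141, -0.001, 2.761]
wrist_force: [1.2, 0.1, -2.0]
gripper_width: 0.685
grasp_force: 43.9
```

```bash
python3 - <<'E'
from h import *
S=vision.snapshot("side");T=vision.snapshot("top")
o=env.observe();print(o["position"],o["tcp_rot"],o["gripper_width"],o["wrist_force"],o["time"])
go([.5415,-.0806,.21],[np.pi,0,2.761])
p=o["position"]; print(proj(S,p),proj(S,[p[0],p[1],p[2]-.067]),finder.mark_of("element",S)[:2])
a=cv2.resize(S["pixels"][125:245,210:310,::-1],(500,600),interpolation=cv2.INTER_CUBIC)
cv2.imwrite("pics/d.png",a)
E
```

```text
[ 0.5352 -0.0374  0.2666] [-3.1399 -0.0002  2.7579] 0.6843992030145762 [-0.0434  0.5092 -2.341 ] 7.7
shift [-1.0991 -1.8814  2.8351] turn [-0.0114 -0.0015 -0.0204]
[[253.7038 160.3637]] [[254.1707 177.4091]] [{'uv': [159.3, 166.5], 'score': 0.75}, {'uv': [254.3, 177.2], 'score': 0.65}]
```

View pics/d.png

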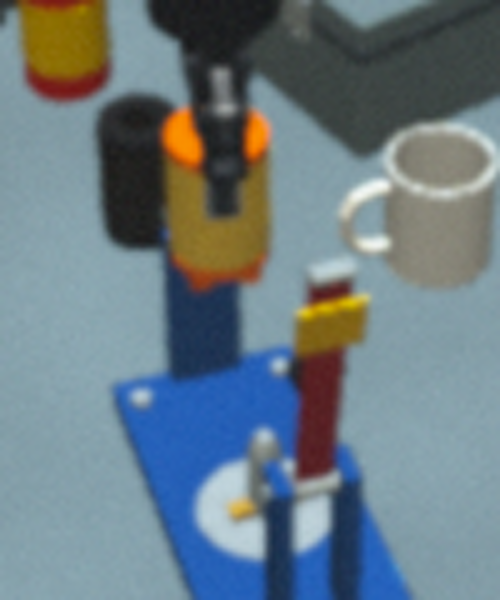

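>>> arm_command(commands="-0.55 -0.94 0 0 0 0 1;-0.55 -0.94 0 0 0 0 1;0 0 1 0 0 0 1;0 0 1 0 0 0 1;0 0 1 0 0 0 1;0 0 1 0 0 0 1;0 0 0.7 0 0 0 1;0 0 0 0 0 0 1")

```text
time: 8.55
position: [0.5397, -0.0763, 0.171]
tcp_rot: [3.142, -0.006, 2.762]
wrist_force: [-1.2, 0.6, -3.3]
gripper_width: 0.686
grasp_force: 43.9
```

```bash
python3 - <<'E'
from h import *
S=vision.snapshot("side");T=vision.snapshot("top")
o=env.observe();print(o["position"],o["tcp_rot"],o["wrist_force"],o["time"])
go([.5415,-.0806,.12],[np.pi,0,2.761])
p=o["position"]; print(proj(S,[p[0],p[1],p[2]-.067]),[r["uv"] for r in finder.mark_of("element",S)[:3]])
save(S,"e.png",(230,155,70,70),8)
E
```

```text
[ 0.5416 -0.0771  0.1734] [ 3.1411 -0.0005  2.7615] [-0.4197  0.6131 -0.9967] 8.65
shift [-0.059  -0.1641  2.669 ] turn [ 0.003  -0.0033  0.0034]
[[262.4449 206.4994]] [[263.0, 207.6], [157.0, 165.5], [164.1, 192.4]]
```

View pics/e.png

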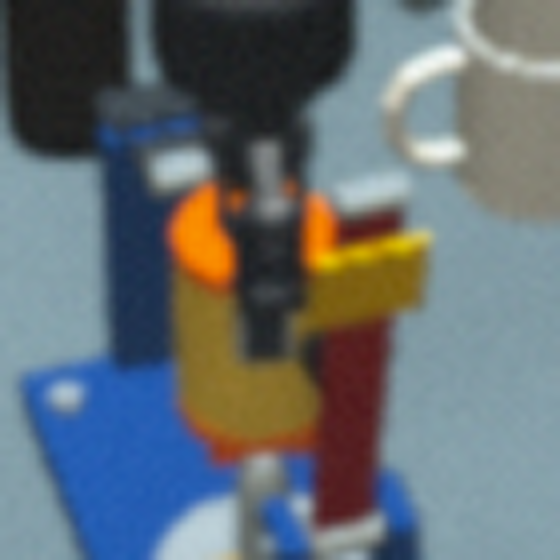

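>>> arm_command(commands="-0.06 -0.17 0 0 0 0 1;0 0 0 0 0 0 1;0 0 0.3 0 0 0 1;0 0 0.3 0 0 0 1;0 0 0.3 0 0 0 1;0 0 0.3 0 0 0 1;0 0 0.3 0 0 0 1;0 0 0 0 0 0 1")

```text
time: 9.5
position: [0.5407, -0.0813, 0.142]
tcp_rot: [-3.141, -0.002, 2.761]
wrist_force: [0.5, -0.1, -2.2]
gripper_width: 0.684
grasp_force: 44.0
```

>>> arm_command(commands="0 0 0.3 0 0 0 1;0 0 0.3 0 0 0 1;0 0 0.3 0 0 0 1;0 0 0.3 0 0 0 1;0 0 0.3 0 0 0 1;0 0 0.2 0 0 0 1;0 0 0.1 0 0 0 1;0 0 0 0 0 0 1")

```text
time: 10.3
position: [0.5411, -0.0811, 0.1067]
tcp_rot: [3.141, -0.001, 2.761]
wrist_force: [-0.0, 3.5, -4.2]
gripper_width: 0.687
grasp_force: 43.9
```

>>> arm_command(commands="0 0.03 0.15 0 0 0 1;0 0 0.15 0 0 0 1;0 0 0.1 0 0 0 1;0 0 0.1 0 0 0 1;0 0 0.1 0 0 0 1;0 0 0.05 0 0 0 1;0 0 0 0 0 0 1;0 0 0 0 0 0 1")

```text
time: 11.1
position: [0.5419, -0.0809, 0.0964]
tcp_rot: [3.141, 0.001, 2.761]
wrist_force: [-4.4, 4.3, 12.3]
gripper_width: 0.687
grasp_force: 45.2
```

>>> arm_command(commands="0 0 0 0 0 0.35 1;0 0 0 0 0 0.35 1;0 0 0 0 0 0.35 1;0 0 0 0 0 0.35 1;0 0 0 0 0 0.35 1;0 0 0 0 0 0.35 1;0 0 0 0 0 0.35 1;0 0 0 0 0 0 1")

```text
time: 11.9
position: [0.5427, -0.0803, 0.0967]
tcp_rot: [3.139, 0.002, 2.392]
wrist_force: [-3.2, 7.0, 13.7]
gripper_width: 0.688
grasp_force: 45.3
```

>>> arm_command(commands="0 0 0 0 0 -0.9 1;0 0 0 0 0 -0.9 1;0 0 0 0 0 -0.65 1;0 0 0 0 0 -0.35 1;0 0 0 0 0 -0.35 1;0 0 0 0 0 -0.35 1;0 0 0 0 0 -0.35 1;0 0 0 0 0 0 1")

```text
time: 12.7
position: [0.5417, -0.0807, 0.0942]
tcp_rot: [3.141, -0.0, 2.97]
wrist_force: [0.1, 5.0, 0.5]
gripper_width: 0.685
grasp_force: 44.0
```

>>> arm_command(commands="0 0 0.1 0 0 0 1;0 0 0.1 0 0 0 1;0 0 0.1 0 0 0 1;0 0 0.05 0 0 0 1;0 0 0.05 0 0 0 1;0 0 0 0 0 0 1;0 0 0 0 0 0 1;0 0 0 0 0 0 1")

```text
time: 13.5
position: [0.5416, -0.0809, 0.0879]
tcp_rot: [3.142, 0.001, 2.971]
wrist_force: [-4.4, 4.4, 11.4]
gripper_width: 0.688
grasp_force: 44.9
```

>>> arm_command(commands="0 0 -0.1 0 0 0 0.05;0 0 0 0 0 0 0.05;0 0 0 0 0 0 0.05;0 0 0 0 0 0 0.05;0 0 -0.5 0 0 0 0.05;0 0 -1 0 0 0 0.05;0 0 -1 0 0 0 0.05;0 0 -1 0 0 0 0.05")

```text
time: 14.3
position: [0.5419, -0.0811, 0.1595]
tcp_rot: [-3.141, 0.001, 2.971]
wrist_force: [0.2, 0.2, 0.1]
gripper_width: 0.95
grasp_force: 0.0
```

>>> arm_command(commands="0 0 -1 0 0 0 0.3;0 0 -1 0 0 0 1;0 0 -1 0 0 0 1;0 0 -1 0 0 0 1;0 0 -1 0 0 0 1;0 0 -1 0 0 0 1;0 0 -1 0 0 0 1;0 0 -1 0 0 0 1")

```text
time: 15.1
position: [0.5416, -0.0811, 0.3198]
tcp_rot: [-3.141, 0.001, 2.971]
wrist_force: [0.9, -0.3, 0.1]
gripper_width: 0.001
grasp_force: 0.0
```

```bash
python3 - <<'E'
from h import *
S=vision.snapshot("side");T=vision.snapshot("top")
o=env.observe();print(o["position"],o["tcp_rot"],o["wrist_force"],o["gripper_width"],o["time"],o["q"])
for s in(S,T):
  for n in("element","retainer_plate","retainer_hinge","catch"): print(n,[(np.round(r["uv"],1),round(r["score"],2)) for r in finder.mark_of(n,s)[:3]])
c=np.array([.5416,-.0808,.02]);y=np.array([-.182,-.983,0]);h=c+.095*y+[0,0,.118]
print(proj(S,c),proj(T,c+[0,0,.1]))
for a in(1.5,1.6,1.7,1.8,1.9,2.0,2.1):
    u=-np.cos(a)*y+[0,0,np.sin(a)];n=np.sin(a)*y+[0,0,np.cos(a)]
    p=h+.152*u+.008*n; print(a,p,proj(S,p),proj(T,p))
a=cv2.resize(S["pixels"][155:245,215:305,::-1],(400,400),interpolation=cv2.INTER_CUBIC)
b=cv2.resize(T["pixels"][165:255,265:355,::-1],(400,400),interpolation=cv2.INTER_CUBIC)
cv2.imwrite("pics/f.png",np.hstack([a,b]))
E
```

```text
[ 0.5431 -0.0815  0.3218] [-3.1407  0.0068  2.9708] [-0.5005  0.328  -0.0686] -0.006420957246654083 15.2 [-0.2755  0.1978  1.4101 -0.0002  1.5268 -1.6755]
element [(array([261.4, 225.6]), 0.8), (array([165.4, 188.7]), 0.64), (array([156.6, 171.6]), 0.59)]
retainer_plate [(array([276.6, 189.1]), 0.62)]
retainer_hinge [(array([267.7, 219.3]), 0.59)]
catch [(array([254. , 173.6]), 0.87)]
element [(array([178.4, 283.9]), 0.6), (array([130.9, 274.7]), 0.57), (array([288.7, 208.2]), 0.48)]
retainer_plate [(array([322.3, 212.8]), 0.37)]
retainer_hinge [(array([323.6, 214.3]), 0.8)]
catch [(array([253.5, 201.5]), 0.96)]
[[263.212  226.1759]] [[290.4869 207.6339]]
1.5 [ 0.5248 -0.1715  0.2902] [[272.6795 181.8891]] [[332.4238 212.4261]]
1.6 [ 0.522  -0.1864  0.2897] [[274.464  185.5486]] [[338.6388 213.6126]]
1.7 [ 0.5193 -0.2012  0.2877] [[276.2568 189.6515]] [[344.6917 214.8006]]
1.8 [ 0.5166 -0.2158  0.2842] [[278.0351 194.1551]] [[350.4981 215.9736]]
1.9 [ 0.514  -0.2299  0.2793] [[279.7757 199.0088]] [[355.9791 217.1153]]
2.0 [ 0.5115 -0.2435  0.2729] [[281.4551 204.1544]] [[361.0629 218.2104]]
2.1 [ 0.5091 -0.2564  0.2652] [[283.0503 209.5275]] [[365.6865 219.2446]]
```

View pics/f.png

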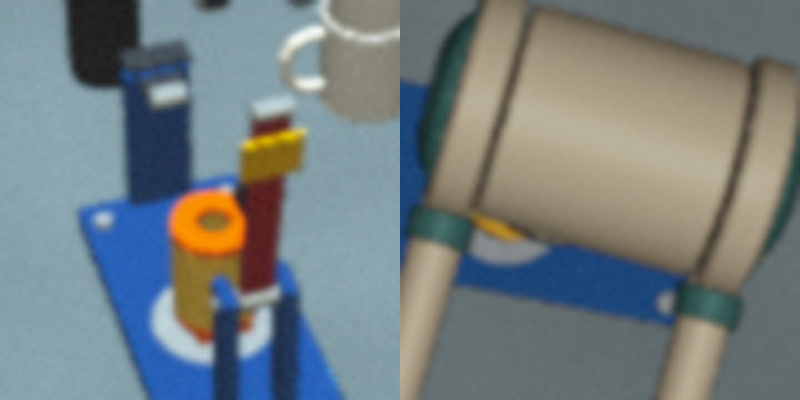

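>>> arm_command(commands="0 0 -1 0 0 0 1;0 0 -1 0 0 0 1;0 -0.5 -1 0 0 0 1;0 -1 -1 0 0 0 1;0 -1 0 0 0 0 1;0 -1 0 0 0 0 1;0 -1 0 0 0 0 1;0 -1 0 0 0 0 1")

```text
time: 16.4
position: [0.5228, -0.1901, 0.3978]
tcp_rot: [3.141, -0.001, 2.971]
wrist_force: [0.4, 0.4, 0.7]
gripper_width: -0.001
grasp_force: 0.0
```

>>> arm_command(commands="0.1 -1 0 0 0 0 1;0 -1 0 0 0 0 1;0 -1 0 0 0 0 1;0 0 0 0 0 0 1;0 0 1 0 0 0 1;0 0 1 0 0 0 1;0 0 1 0 0 0 1;0 0 0 0 0 0 1")

```text
time: 17.2
position: [0.5097, -0.2465, 0.3352]
tcp_rot: [3.138, -0.006, 2.971]
wrist_force: [0.6, -1.3, 0.0]
gripper_width: -0.0
grasp_force: 0.0
```

```bash
cat >> h.py <<'E'
c0=np.array([.5416,-.0808,.02]);ys=np.array([-.182,-.983,0])
def plate(a,hs=.0145):
    "TCP (s,z) with the inner lower finger corner on the plate middle"
    return np.array([.095-.152*np.cos(a)+.008*np.sin(a)+hs,.138+.152*np.sin(a)+.008*np.cos(a)+.008])
def sz(o):
    d=o["position"]-c0; return np.array([d[:2]@ys[:2],o["position"][2],d[:2]@np.array([ys[1],-ys[0]])])
E
python3 - <<'E'
from h import *
o=env.observe();print(o["position"],o["tcp_rot"],sz(o),o["wrist_force"],o["time"])
T=vision.snapshot("top");S=vision.snapshot("side")
for s in (S,T): print([(np.round(r["uv"],1),round(r["score"],2)) for r in finder.mark_of("retainer_plate",s)[:3]])
a=cv2.resize(S["pixels"][130:240,220:330,::-1],(400,400),interpolation=cv2.INTER_CUBIC)
b=cv2.resize(T["pixels"][165:255,280:370,::-1],(400,400),interpolation=cv2.INTER_CUBIC)
cv2.imwrite("pics/g.png",np.hstack([a,b]))
A=np.arange(1.7,-.01,-.1);P=np.array([plate(a) for a in A])
print(np.c_[A,P]);
E
```

```text
[ 0.5097 -0.2465  0.3352] [ 3.1383 -0.0059  2.9714] [0.1687 0.3352 0.0012] [ 0.6467 -1.256   0.0294] 17.2
[(array([272.6, 187.4]), 0.69), (array([219. , 141.7]), 0.27)]
[(array([342.8, 214.9]), 0.7)]
[[ 1.7     0.137   0.2957]
 [ 1.6     0.1219  0.2977]
 [ 1.5     0.1067  0.2982]
 [ 1.4     0.0915  0.2971]
 [ 1.3     0.0765  0.2946]
 [ 1.2     0.0619  0.2906]
 [ 1.1     0.0477  0.2851]
 [ 1.      0.0341  0.2782]
 [ 0.9     0.0213  0.27  ]
 [ 0.8     0.0093  0.2606]
 [ 0.7    -0.0016  0.25  ]
 [ 0.6    -0.0114  0.2384]
 [ 0.5    -0.0201  0.2259]
 [ 0.4    -0.0274  0.2126]
 [ 0.3    -0.0333  0.1986]
 [ 0.2    -0.0379  0.184 ]
 [ 0.1    -0.0409  0.1691]
 [-0.     -0.0425  0.154 ]]
```

View pics/g.png

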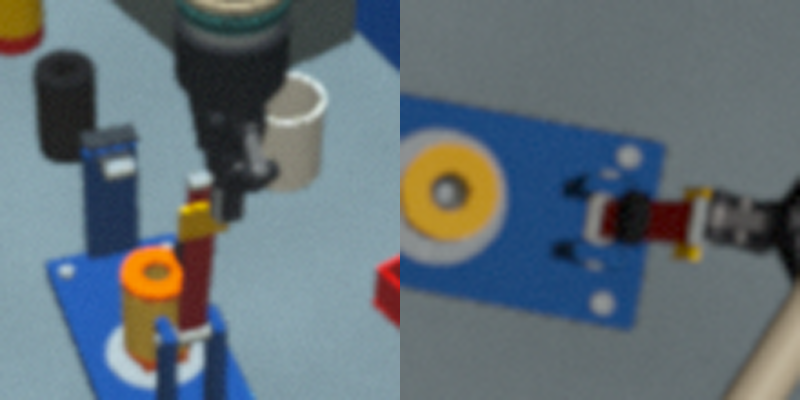

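>>> arm_command(commands="0 0 1 0 0 0 1;0 0 1 0 0 0 1;0 0 0.6 0 0 0 1;0 0.7 0 0 0 0 1;0 0.7 0 0 0 0 1;0 0.7 0 0 0 0 1;0 0.7 0 0 0 0 1;0 0 0 0 0 0 1")

```text
time: 18.2
position: [0.521, -0.1904, 0.2873]
tcp_rot: [3.14, 0.002, 2.974]
wrist_force: [0.7, -1.1, -0.2]
gripper_width: -0.002
grasp_force: 0.0
```

>>> arm_command(commands="0 0.49 0 0 0 0 1;0 0.49 0 0 0 0 1;0 0.49 0 0 0 0 1;0 0.49 0 0 0 0 1;0 0.49 0 0 0 0 1;0 0.49 0.05 0 0 0 1;0 0.49 0.1 0 0 0 1;0 0.49 0.1 0 0 0 1")

```text
time: 19.0
position: [0.5337, -0.115, 0.281]
tcp_rot: [-3.142, -0.0, 2.971]
wrist_force: [0.0, -2.2, 0.3]
gripper_width: -0.0
grasp_force: 0.7
```

```bash
python3 - <<'E'
from h import *
o=env.observe();print(o["position"],o["tcp_rot"],sz(o),o["wrist_force"],o["time"])
S=vision.snapshot("side")
save(S,"i.png",(220,130,110,110),5)
E
```

```text
[ 0.5337 -0.115   0.281 ] [-3.1415 -0.0003  2.9708] [0.035  0.281  0.0015] [ 0.0235 -2.1954  0.3373] 19.0
```

View pics/i.png

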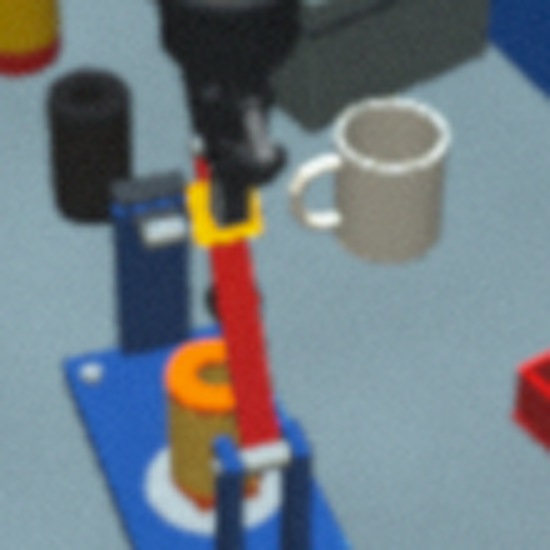

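>>> arm_command(commands="0 0.64 0.5 0 0 0 1;0 0.6 0.5 0 0 0 1;0 0.54 0.53 0 0 0 1;0 0.49 0.58 0 0 0 1;0 0.43 0.62 0 0 0 1;0 0.37 0.66 0 0 0 1;0 0.3 0.7 0 0 0 1;0 0.22 0.6 0 0 0 1")

```text
time: 19.85
position: [0.5457, -0.044, 0.1859]
tcp_rot: [3.141, -0.001, 2.971]
wrist_force: [1.9, 0.1, 0.8]
gripper_width: 0.001
grasp_force: 0.6
```

```bash
python3 - <<'E'
from h import *
o=env.observe();print(o["position"],sz(o),o["wrist_force"],o["time"])
E
```

```text
[ 0.5457 -0.044   0.1859] [-0.0369  0.1859  0.0026] [1.8694 0.0931 0.7943] 19.85
```

>>> arm_command(commands="0 0.15 0.3 0 0 0 1;0 0.15 0.3 0 0 0 1;0 0.1 0.15 0 0 0 1;0 0 0.15 0 0 0 1;0 0 0.1 0 0 0 1;0 0 0.1 0 0 0 1;0 0 0.1 0 0 0 1;0 0 0 0 0 0 1")

```text
time: 20.65
position: [0.5475, -0.0364, 0.1663]
tcp_rot: [3.14, 0.002, 2.97]
wrist_force: [-3.8, 2.8, 14.4]
gripper_width: 0.0
grasp_force: 6.8
```

>>> arm_command(commands="0 0 0.1 0 0 0 1;0 0 0.1 0 0 0 1;0 0 0.1 0 0 0 1;0 0 0.1 0 0 0 1;0 0 0.1 0 0 0 1;0 0 0 0 0 0 1;0 0 0 0 0 0 1;0 0 0 0 0 0 1")

```text
time: 21.45
position: [0.5476, -0.0373, 0.154]
tcp_rot: [3.142, 0.001, 2.971]
wrist_force: [-1.4, 0.8, 4.6]
gripper_width: 0.0
grasp_force: 2.6
```

>>> arm_command(commands="0 0 0.05 0 0 0 1;0 0 0.05 0 0 0 1;0 0 0.05 0 0 0 1;0 0 0 0 0 0 1;0 0 -0.3 0 0 0 1;0 0 -0.5 0 0 0 1;0 0 -1 0 0 0 1;0 0 -1 0 0 0 1")

```text
time: 22.25
position: [0.5469, -0.0373, 0.2065]
tcp_rot: [-3.141, -0.002, 2.971]
wrist_force: [1.2, 0.1, -0.1]
gripper_width: -0.001
grasp_force: 0.0
```

>>> arm_command(commands="0 0 -1 0 0 0 1;0 0 -1 0 0 0 1;0 0 -1 0 0 0 1;-1 -1 -1 0 0 0 1;1 -1 -1 0 0 0 1;1 -1 -1 0 0 0 1;1 -1 -1 0 0 0 1;1 -1 0 0 0 0 1")

```text
time: 23.05
position: [0.4715, -0.1268, 0.3491]
tcp_rot: [-3.14, 0.005, 2.971]
wrist_force: [-0.0, -0.4, 0.6]
gripper_width: 0.003
grasp_force: 0.0
```

>>> arm_command(commands="1 -1 0 0 0 0 1;1 -1 0 0 0 0 1;1 -1 0 0 0 0 1;1 -1 0 0 0 0 1;1 -1 0 0 0 0 1;1 -1 0 0 0 0 1;1 -1 0 0 0 0 1;0 0 0 0 0 0 1")

```text
time: 23.85
position: [0.3071, -0.2411, 0.3464]
tcp_rot: [-3.14, -0.002, 2.966]
wrist_force: [-0.1, -0.5, -0.4]
gripper_width: 0.002
grasp_force: 0.0
```

```bash
python3 - <<'E'
from h import *
o=env.observe();print(o["position"],o["wrist_force"],o["time"])
S=vision.snapshot("side");T=vision.snapshot("top")
for a in(0,.11,.2):
    y=ys;u=-np.cos(a)*y+[0,0,np.sin(a)];n=np.sin(a)*y+[0,0,np.cos(a)]
    h=c0+.095*y+[0,0,.118];p=h+.152*u+.008*n;q=h+.19*u;print(a,proj(S,p),proj(T,p),proj(S,q))
for s in (S,T): print([(np.round(r["uv"],1),round(r["score"],2)) for r in finder.mark_of("retainer_plate",s)[:2]])
a=cv2.resize(S["pixels"][160:240,220:300,::-1],(400,400),interpolation=cv2.INTER_CUBIC)
b=cv2.resize(T["pixels"][165:255,240:330,::-1],(400,400),interpolation=cv2.INTER_CUBIC)
cv2.imwrite("pics/j.png",np.hstack([a,b]))
E
```

```text
[ 0.3071 -0.2411  0.3464] [-0.0961 -0.4876 -0.4209] 23.85
0 [[257.3757 186.2319]] [[270.4835 203.4193]] [[253.9199 180.568 ]]
0.11 [[257.4597 182.6582]] [[271.2362 203.2808]] [[253.8877 175.9007]]
0.2 [[257.6596 180.0146]] [[272.365  203.2627]] [[254.0184 172.3882]]
[(array([254.7, 186.2]), 0.86)]
[(array([269.2, 204.1]), 0.56)]
```

View pics/j.png

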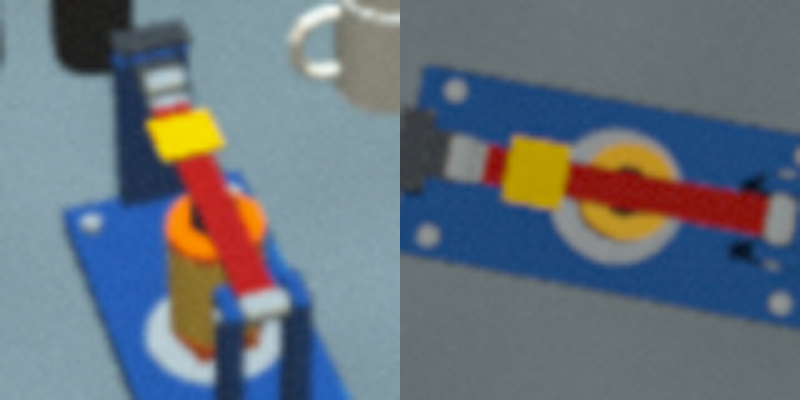

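The retaining arm lies level over the element: plate at row 186, which is where angle 0 predicts it, with the nose under the roller. The tool is clear of everything.

```bash
python3 -c "
from h import *
print(close_job())"
```

```text
the job is handed in; nothing more can be done
None
```

The job is handed in: the 60 mm element is seated over the cross-bar, the red retaining arm is snapped level under the catch roller, no other item was handled, and the last clock reading before hand-in was about 24 s.

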